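# Unlock the stock-jar carousel, bring the red-lidded jar to the front and hold it

## Task

The carousel of stock jars beside the capsule filling plate is still locked for carrying: slide its yellow lock grip outwards, fully to the end stop, then turn the carousel until the red-lidded jar stands squarely at the front, at the black arrowhead on the base. Finish with the gripper still closed firmly on the carousel's black centre handle, holding it still there so that it cannot run on while the jar is opened: do not let go. Keep every jar upright in its well, leave the lock open, and do not disturb the other things on the worktop.

Things in the scene. Friction and masses are not known exactly. Their poses are not given: they have to be found in the camera images.
- base: The carousel's white base, fixed to the worktop: a disc 256 mm across, 16 mm thick, with a front tongue along its own -x (black arrowhead on top, pointing at the axis, reaching 183 mm out) and a lock tongue along its own -y (215 mm out). Origin on the turning axis, at worktop level; z up. 'Front' is its own -x, which faces the robot's side, up to 23 degrees off.
- carousel (a joint): Turntable angle, rad, positive counter-clockwise from above, no stops; 0 and blocked by the lock bolt at the start. Unlocked it turns freely either way (0.03 N m, no catches). Aluminium disc 212 mm across, top 36 mm above the worktop, five wells 72 degrees apart, centres 72 mm from the axis, 58 mm inside, 10 mm deep, a jar in each, one well exactly at the front at 0.
- lock (a joint): Travel of the transport lock, m: 0 to 0.002 at the start = locked (bolt in a keeper on the turntable's rim), 0.025 = fully open against the end stop. It slides outwards, along the base's own -y, away from the axis; dry friction about 2.5 N; it stays where it is left.
- lock_grip (a point): Centre of the yellow lock grip, an upright block 16 mm wide (base's x), 20 mm long (along the slide, base's y), 32 mm tall, centre 63 mm and top 79 mm above the worktop, on a thin stem; 152 mm from the turning axis when locked. Below it are two steel guide rails and an end stop plate, up to 35 mm above the worktop (a bridge inboard to 38 mm). Axes as the base's.
- handle_mid (a point): Centre of the black centre handle (its solid is called carousel_c0), a level bar across the turning axis, 86 mm long (its x), 16 mm thick (its y), 28 mm tall, on an 18 mm steel column above the jars; turns with the turntable. The point is on the axis, 138 mm above the worktop (bar from 124 to 152 mm). At the start its x axis is along the base's x.
- jar_red: The marked jar: amber glass stock jar with a RED lid, 54 mm across and 66 mm tall with its lid (lid top 102 mm above the worktop), about 0.15 kg, standing loose in a well of the turntable. Origin: centre of its underside. At the start it is in any well but the front one.
- jar_front: Jar like the marked one but with a white lid, in the front well at the start. Origin: centre of its underside.
- jar_a: Another white-lidded jar of the same size, in one of the other wells. Origin: centre of its underside.
- jar_b: Another white-lidded jar of the same size, in one of the other wells. Origin: centre of its underside.
- jar_c: Another white-lidded jar of the same size, in one of the other wells. Origin: centre of its underside.
- filling_plate: Bystander, fixed: aluminium capsule filling plate with 100 small holes on a grey frame 200 x 200 mm, held by two toggle clamps with blue grips, 112 mm tall at those, 295 mm over the clamp grips (its own y). Origin: centre of its underside.
- tamping_block: Bystander: loose clear acrylic tamping block, 100 x 100 mm, 51 mm tall with its grip. Origin: centre of its underside.
- weighing_boat: Bystander: loose stainless steel weighing boat, about 80 x 60 mm, 18 mm tall. Origin: centre of its underside.
- cylinder: Bystander: loose tall glass graduated cylinder, 29 mm tube, 246 mm tall, foot 72 mm. Origin: centre of its underside.
- loading_tray: Bystander: loose ribbed green plastic capsule loading tray, 200 x 140 mm, 24 mm tall. Origin: centre of its underside.
Mind the look-alikes: they are no part of the job. What is shaped like the jar_red but blue or turquoise is not meant.

How it is judged:
On the way, in this order (a step that is already met when the one before it is completed fails the run):
1. the lock grip is slid out to its end stop (at least 22 of 25 mm) (value of joint lock above 0.022 m), for 0.2 s.
2. the red-lidded jar is at the front and the carousel is held there by its handle (x of jar_red in the frame of base below -0.05 m and y of jar_red in the frame of base between -0.01 and 0.01 m and velocity of joint carousel between -0.06 and 0.06 rad/s and contact force between the fingers and carousel_c0 above 2 N), for 0.3 s.
At the end, for the whole second after the job is handed in: For the last second the fingers grip the handle with over 2 N, the turntable is still (under 0.06 rad/s), the red-lidded jar stands at the front within 10 mm of the centre line, the lock is within 3 mm of its open stop, and all jars sit upright (within 7 degrees) in their wells (all of step 2 and value of joint lock above 0.022 m and angle between each of jar_front, jar_red, jar_a, jar_b, jar_c's own z axis and vertical below 0.12 rad and height (world z) of each of jar_front, jar_red, jar_a, jar_b, jar_c below 0.042 m); the arm keeps its last pose, push and grip.
It fails at once if a jar is lifted out of its well or tipped over (angle between any of jar_front, jar_red, jar_a, jar_b, jar_c's own z axis and vertical above 0.3 rad or height (world z) of any of jar_front, jar_red, jar_a, jar_b, jar_c above 0.056 m).
It fails at once if the tamping block, weighing boat, cylinder or loading tray is moved by more than 20 mm or tipped (distance of any of tamping_block, weighing_boat, cylinder, loading_tray from where it was at the start of the episode above 0.02 m or angle between any of tamping_block, weighing_boat, cylinder, loading_tray's own z axis and vertical above 0.3 rad).
It also fails if it takes over 54 s, if anything falls off the work surface, if the arm or the gripper's body presses on something with over 40 N, if the wrist force passes 120 N, or if a joint passes its speed limit or range.

## Robot

A 7-joint arm with a two-finger parallel gripper is mounted at the origin on the work surface. World frame = base frame: x ahead of the robot, y to its left, z up, the work surface at z = 0. Lengths are in m, angles in rad, forces in N, time in s.
With the tool pointing down it reaches from about 0.425 to 0.925 m from the base axis. Payload 6.8 kg.
Tool frame: the origin (TCP) lies on the mounting face of the last link; the fingertips stand 173 mm ahead of it and the grasp point (between the pads) lies 155 mm ahead of it; z points along the fingers, y is the direction in which the jaws open and shut (so a half turn about z gives the same grasp; the last joint's range is limited). The gripper opens to 85 mm and grips with 20 to 120 N. Pads are 22 mm wide; open, the fingers measure 114 mm over their backs; the gripper's body (76 mm by 85 mm) begins 54 mm behind the grasp point. The pads swing forward as they close: fully open they stand 13 mm farther back than shut.
Start: joints at [1.184, 0.477, 0.022, 1.555, -0.011, 1.109, -0.083], TCP at [0.186, -0.649, 0.405] pointing down, gripper open.
Joint ranges: [-2.96, 2.96], [-0.34, 2.1], [-1.41, 1.46], [0.24, 2.44], [-1.37, 4.51], [0.17, 1.92], [-2.96, 2.96]. Speed limits (rad/s): [2.39, 2.39, 3.14, 3.14, 3.14, 3.14, 3.14].

## Interface

Orientations are given as a unit quaternion [w, x, y, z].
In Python, from station import sensors, read_camera, bot gives the robot as it stands. The module is installed in compiled form; this text tells all that it offers.
- The arm moves only by the tool play_rows, never from a script. Its argument "commands" is a list of rows, each a list of 4 numbers: the shift along the tool's x, y, z in m, then the turn about the tool's z in degrees. A call has 1 to 20 rows; each row shifts and turns the commanded pose from where the row before left it, along the tool's axes as they then stand; what a row does not reach is not made up. A row lasts 1/10 s, in which the tool goes at most 50 mm and 8.59 degrees, less where a joint would pass 70% of its speed; a pose out of reach is approached as far as the arm can. A call with a gripper value outside its range is refused whole. "claw" is the finger opening in m, from 0 to 0.0854, set as the call begins (left out, the last holds). The fingers move at their own pace and stop on an object; "force" is the grip in N (left out, the last holds). Time passes only in rows, so rows that do not move let the fingers close. It gives the time, the measured TCP pose, the force and the opening at its end, in the units of the state.
- sensors.get_obs(): the state, without advancing time (a new reading comes with each control period).
- read_camera(name): name is "scene" or "top" or "wrist"; returns a dict with "frame" (400x640x3 uint8, blue, green, red), "depth" (400x640 float32, m along the optical axis (not along the pixel's ray), 0 where there is no reading), "fx", "fy", "cx", "cy" (pixels), "rvec" (rotation vector, rad) and "tvec" (3), from world to camera coordinates, as OpenCV has them; the wrist camera has in their place "T_tool_cam" (4x4, takes a point from camera to tool coordinates, whose origin is the TCP and whose axes are the flange's). Camera axes: x right, y down, z forward; pixel columns grow to the right and rows downward; lengths in m; the calibration is good to about 2 mm. A picture is of the moment at which its call begins: read the wrist's pose just before it.
- bot.hand_in(): hands the job in, once; it reports no verdict.
The state is a dict: "t": time; "q": joint angles; "joint_vel": joint speeds; "joint_torque": joint torques, N m; "eef_pos": TCP position; "tool_rot": TCP orientation; "contact_force": force on the tool from outside, world axes, zero at the start; "torque": the same for the moment, N m; "gripper_width": opening from 0.0 (shut) to 1.0 (fully open).
Only numpy, scipy, OpenCV 4.12 (cv2) and the standard library are available. Lean on these libraries where they do the work, as an engineer would, in place of code of your own. Each camera call takes 0.05 s, during which the arm holds its last target.

## Working session

There is one attempt and no reset: what is moved stays moved. The work goes in short steps, Python scripts to look and compute and a tool call to move; the robot and the scene stay as the last step left them, time stands still between calls to the robot, and variables do not carry over. Pictures are saved under pics/ and viewed, and the job is handed in when it is done.

Besides the shell and the picture viewer there is one more tool, called after "Request:" as name(argument=value, ...) on one line, values as JSON. play_rows: Moves the arm, as the interface text tells. Its arguments: {"type":"object","properties":{"commands":{"type":"array"},"claw":{"type":"number"},"force":{"type":"number"}},"required":["commands"]}

```bash
mkdir -p pics
cat > h.py <<'E'
import numpy as np,cv2
from station import sensors, read_camera, bot
from scipy.spatial.transform import Rotation as R
def world(c):
    d=c['depth'];v,u=np.mgrid[:400,:640]
    P=np.stack([(u-c['cx'])/c['fx']*d,(v-c['cy'])/c['fy']*d,d],-1)
    if 'rvec' in c:
        M=R.from_rotvec(np.ravel(c['rvec'])).as_matrix()
        return (P-np.ravel(c['tvec']))@M
    o=c['obs'];T=np.array(c['T_tool_cam'])
    P=P@T[:3,:3].T+T[:3,3]
    q=o['tool_rot'];return R.from_quat([q[1],q[2],q[3],q[0]]).apply(P.reshape(-1,3)).reshape(P.shape)+o['eef_pos']
def cam(n):
    o=sensors.get_obs();c=read_camera(n);c['obs']=o;return c
E
python3 - <<'E'
from h import *
for n in ['top','scene']:
    c=cam(n);cv2.imwrite(f'pics/{n}0.png',c['frame']);np.save(f'{n}0.npy',world(c))
print(sensors.get_obs())
E
```

```text
{'t': 0.1, 'q': array([ 1.18390308,  0.47774006,  0.02236208,  1.5563236 , -0.01150821,
        1.10928536, -0.08307495]), 'joint_vel': array([ 0.00206743, -0.00110498, -0.00054704, -0.00160452,  0.00077868,
       -0.0010913 , -0.00055379]), 'joint_torque': array([ 4.81621057e-03, -5.97756422e+01,  1.61371775e+00, -2.81953794e+01,
        1.27825429e-02,  5.00193695e-03,  2.88025501e-05]), 'eef_pos': array([ 0.18569424, -0.64871132,  0.40382014]), 'tool_rot': array([-7.95538514e-04,  9.90297986e-01,  1.38957675e-01, -1.72276413e-04]), 'contact_force': array([ 0.46031537, -0.77253845,  0.14610294]), 'torque': array([ 0.01795442, -0.01934067, -0.03987522]), 'gripper_width': 0.9989911482690809}
```

View pics/top0.png

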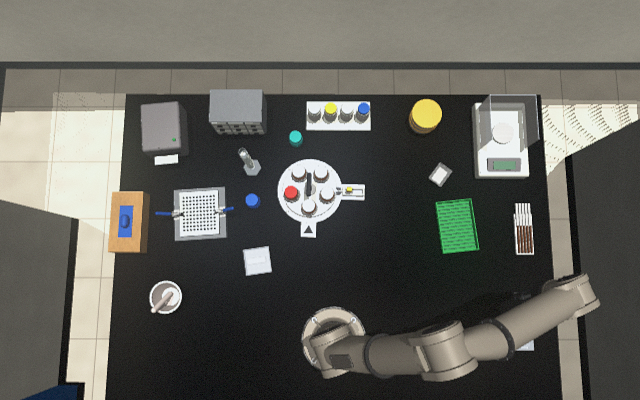

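View pics/scene0.png

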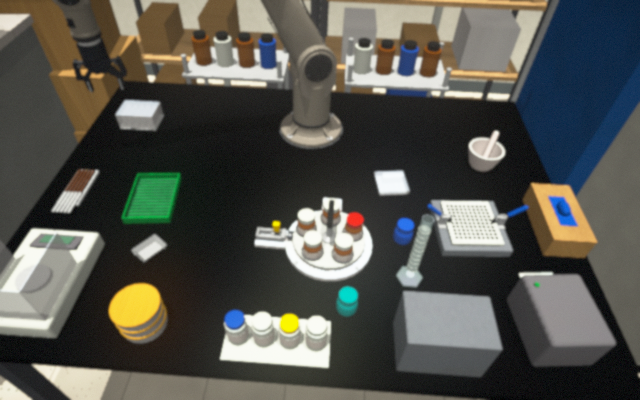

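The top view shows the carousel centred at about (309,190), with the arrowhead at (309,230), the yellow grip at (349,190) and the red lid at (291,193). I'll measure these next.

Run:
```python
from h import *
for n in ['top','scene']:
    W=np.load(n+'0.npy');f=cv2.imread(f'pics/{n}0.png');h=cv2.cvtColor(f,cv2.COLOR_BGR2HSV)
    near=(W[...,0]>.3)&(W[...,0]<.85)&(abs(W[...,1])<.3)
    z=W[...,2];hue,s,v=h[...,0].astype(int),h[...,1],h[...,2]
    def rep(nm,m):
        m=m&near
        p=W[m]
        if len(p): print(n,nm,len(p),'med',np.median(p,0).round(4),'min',p.min(0).round(4),'max',p.max(0).round(4))
    rep('red',((hue<8)|(hue>172))&(s>140)&(z>.09)&(z<.12))
    rep('yel',(hue>18)&(hue<35)&(s>130)&(z>.04)&(z<.1))
    b=near&(z>.11)&(z<.165)&(v<90)
    rep('handle',b)
    rep('handle top',b&(z>.146))
    m=b&(z>.146); p=W[m][:,:2]
    if len(p)>3:
        e,vv=np.linalg.eigh(np.cov((p-p.mean(0)).T));print('axis',vv[:,1],np.degrees(np.arctan2(vv[1,1],vv[0,1])))
    w=near&(z>.008)&(z<.024)&(v>150)&(s<60)
    rep('white base',w)
    p=W[w];pp=p[(p[:,0]>.5)][:,:2]
    print(cv2.minEnclosingCircle(pp.astype(np.float32)) if len(pp) else '')
```

```text
top red 115 med [0.545  0.1592 0.101 ] min [0.5241 0.1392 0.0906] max [0.5686 0.1816 0.1128]
top yel 21 med [ 0.5602 -0.0598  0.0773] min [ 0.5553 -0.0679  0.0499] max [ 0.5684 -0.0521  0.0835]
top handle 118 med [0.577  0.0937 0.1478] min [0.5251 0.0861 0.1105] max [0.8491 0.2997 0.1626]
top handle top 72 med [0.5654 0.0933 0.1513] min [0.5251 0.0861 0.1461] max [0.8402 0.2682 0.1626]
axis [-0.90769931 -0.41962122] -155.18932440570174
top white base 1387 med [0.5367 0.0801 0.0148] min [ 0.3018 -0.1495  0.008 ] max [0.848  0.2994 0.024 ]
((0.704209566116333, 0.053815871477127075), 0.2469020038843155)
scene red 200 med [0.5555 0.1633 0.1011] min [0.527  0.1433 0.0901] max [0.5763 0.1861 0.1057]
scene yel 66 med [ 0.5719 -0.0569  0.0752] min [ 0.5581 -0.0676  0.0492] max [ 0.5772 -0.0485  0.0823]
scene handle 156 med [0.6085 0.0977 0.1488] min [0.5376 0.0876 0.1102] max [0.8495 0.2717 0.1547]
scene handle top 92 med [0.5847 0.0951 0.1512] min [0.5376 0.0876 0.146 ] max [0.8123 0.2703 0.1547]
axis [-0.90536005 -0.42464477] -154.87181965105438
scene white base 1740 med [0.6225 0.092  0.0154] min [ 0.3003 -0.1203  0.008 ] max [0.85  0.3   0.024]
((0.6914933323860168, 0.07269953936338425), 0.2290620058774948)
```

Run:
```python
import cv2
f=cv2.imread('pics/top0.png');cv2.imwrite('pics/topz.png',cv2.resize(f[145:245,260:380],None,fx=6,fy=6,interpolation=cv2.INTER_CUBIC))
```

```text
(no output)
```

View pics/topz.png

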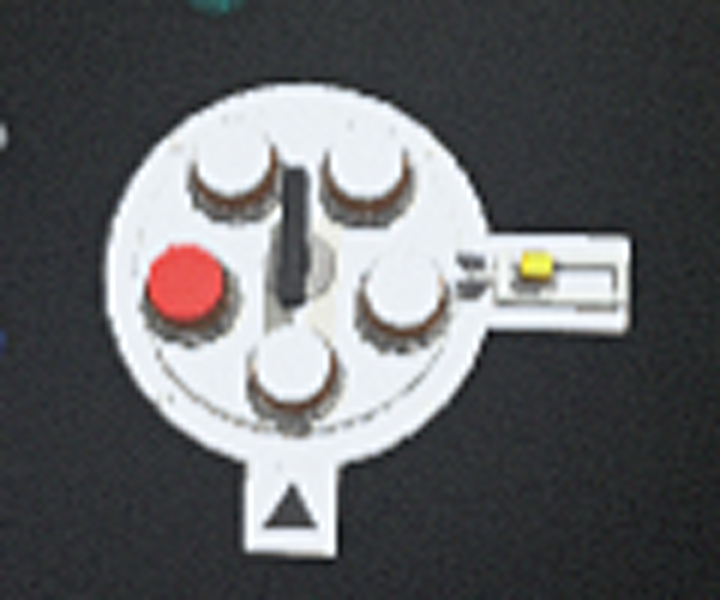

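Run:
```python
from h import *
for n in ['top','scene']:
    W=np.load(n+'0.npy');f=cv2.imread(f'pics/{n}0.png');h=cv2.cvtColor(f,cv2.COLOR_BGR2HSV)
    z=W[...,2];hue,s,v=h[...,0].astype(int),h[...,1],h[...,2]
    near=np.hypot(W[...,0]-.57,W[...,1]-.09)<.2
    m=near&(z>.145)&(z<.158)&(np.hypot(W[...,0]-.57,W[...,1]-.09)<.07); p=W[m][:,:2]
    print(n,'handle',cv2.minAreaRect(p.astype(np.float32)),p.mean(0),len(p))
    m=near&((hue<8)|(hue>172))&(s>140)&(z>.099)&(z<.105);p=W[m][:,:2];print('red',cv2.minEnclosingCircle(p.astype(np.float32)),p.mean(0))
    m=near&(hue>18)&(hue<35)&(s>130)&(z>.074)&(z<.085);p=W[m][:,:2];print('yel',cv2.minAreaRect(p.astype(np.float32)),p.mean(0),len(p))
    m=near&(z>.097)&(z<.108)&(v>150); L=m.astype(np.uint8)
    k,lab,st,ce=cv2.connectedComponentsWithStats(L)
    for i in range(1,k):
        if st[i,4]>30:
            p=W[lab==i];print('lid',p.mean(0).round(4),st[i,4])
```

```text
top handle ((0.5679054856300354, 0.09176380932331085), (0.01486181654036045, 0.08570971339941025), 87.5312271118164) [0.56844119 0.09167143] 78
red ((0.5458072423934937, 0.16149361431598663), 0.022423140704631805) [0.54649918 0.16047103]
yel ((0.5623671412467957, -0.05976119637489319), (0.012190598994493484, 0.015214604325592518), 0.511180579662323) [ 0.56097267 -0.05840329] 13
lid [0.6268 0.1328 0.1019] 89
lid [0.6251 0.0474 0.1013] 92
lid [0.5479 0.1617 0.1021] 95
lid [0.5444 0.0241 0.1015] 91
lid [0.497  0.0951 0.1019] 91
scene handle ((0.5712343454360962, 0.0941266119480133), (0.015894334763288498, 0.08661220222711563), 88.30226135253906) [0.57446026 0.09406326] 141
red ((0.5511030554771423, 0.1637086719274521), 0.024265367537736893) [0.55139669 0.16412778]
yel ((0.5678050518035889, -0.05787394195795059), (0.01876974292099476, 0.019304342567920685), 86.03441619873047) [ 0.56772246 -0.05819865] 36
lid [0.4994 0.0812 0.1014] 44
lid [0.4985 0.1102 0.1016] 53
lid [0.5481 0.0272 0.1012] 179
lid [0.552  0.1632 0.1014] 179
lid [0.6292 0.0502 0.1013] 198
lid [0.6315 0.1347 0.1013] 205
```

```bash
cat >> h.py <<'E'
def plan(tx,ty,tz,yang=None):
    o=sensors.get_obs();q=o['tool_rot'];r=R.from_quat([q[1],q[2],q[3],q[0]])
    d=r.inv().apply(np.array([tx,ty,tz])-o['eef_pos']);M=r.as_matrix()
    a=np.degrees(np.arctan2(M[1,1],M[0,1]))
    print('t',o['t'],'pos',o['eef_pos'].round(4),'z',M[:,2].round(4),'jawang',a.round(2),'w',o['gripper_width'],'q',o['q'].round(2))
    print('tool shift',d.round(4),'turn', None if yang is None else round(a-yang,2),'xaxis',M[:,0].round(4))
E
python3 -c "
from h import *
plan(.50,-.058,.39,-92.2)"
```

```text
t 0.1 pos [ 0.1857 -0.6487  0.4038] z [-6.0e-04  1.5e-03 -1.0e+00] jawang -74.02 w 0.9989911482690809 q [ 1.18  0.48  0.02  1.56 -0.01  1.11 -0.08]
tool shift [ 0.4647 -0.4814  0.0145] turn 18.18 xaxis [ 9.614e-01  2.752e-01 -1.000e-04]
```

Request:
play_rows(commands=[[0.015,-0.015,0,0],[0.029,-0.03,0.001,0],[0.029,-0.03,0.001,0],[0.029,-0.03,0.001,0],[0.029,-0.03,0.001,0],[0.029,-0.03,0.001,0],[0.029,-0.03,0.001,0],[0.029,-0.03,0.001,0],[0.029,-0.03,0.001,0],[0.029,-0.03,0.001,0],[0.029,-0.03,0.001,0],[0.029,-0.03,0.001,0],[0.029,-0.03,0.001,0],[0.029,-0.03,0.001,0],[0.029,-0.03,0.001,0],[0.029,-0.03,0.001,0],[0.014,-0.015,0,5],[0,0,0,5],[0,0,0,5],[0,0,0,3.2]], claw=0.05)

```text
t: 2.1
eef_pos: [0.4996, -0.0595, 0.3893]
tool_rot: [-0.0, 1.0, -0.021, -0.0]
contact_force: [-0.4, -0.5, -0.0]
gripper_width: 0.585
```

Run:
```python
from h import *
plan(.565,-.059,.223,-92.2)
c=cam('wrist');cv2.imwrite('pics/w1.png',c['frame']);np.save('w1.npy',world(c))
W=world(c);f=c['frame'];h=cv2.cvtColor(f,cv2.COLOR_BGR2HSV)
z=W[...,2];hue,s,v=h[...,0].astype(int),h[...,1],h[...,2]
m=(hue>18)&(hue<35)&(s>130)&(z>.076)&(z<.083);p=W[m];print('yel',cv2.minAreaRect(p[:,:2].astype(np.float32)),p.mean(0),len(p))
m=(np.hypot(W[...,0]-.57,W[...,1]-.09)<.06)&(z>.147)&(z<.156);p=W[m]
if len(p):print('handle',cv2.minAreaRect(p[:,:2].astype(np.float32)),p.mean(0),len(p))
```

```text
t 2.1 pos [ 0.4996 -0.0595  0.3893] z [-9.e-04  1.e-04 -1.e+00] jawang -92.37 w 0.5845104397590868 q [ 0.27  0.23 -0.32  1.96  0.09  0.97 -1.7 ]
tool shift [ 0.0654 -0.0032  0.1662] turn -0.17 xaxis [ 9.991e-01 -4.140e-02 -9.000e-04]
yel ((0.5655723214149475, -0.05874711275100708), (0.01802140660583973, 0.01389204803854227), 87.58440399169922) [ 0.5646034  -0.05833645  0.07716744] 101
handle ((0.5702815055847168, 0.09355710446834564), (0.016805868595838547, 0.08518809080123901), 87.75202941894531) [0.57248865 0.09242219 0.15010023] 3215
```

View pics/w1.png

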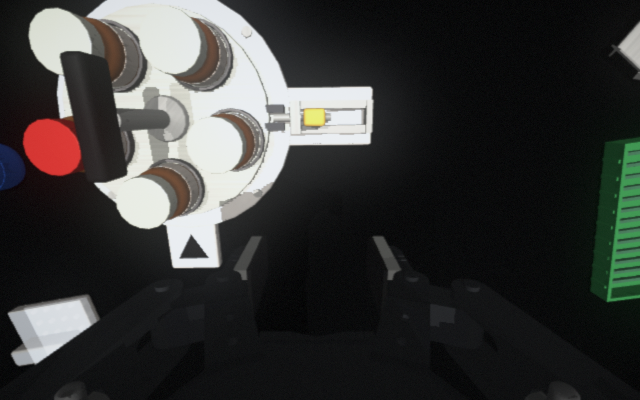

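The wrist view shows the yellow grip at (314,117) px and the handle at about (93,115). They sit 152 mm apart in world coordinates, as specified. I'm descending on the grip.

Request:
play_rows(commands=[[0.022,-0.001,0,0],[0.022,-0.001,0,0],[0.022,-0.0015,0,0],[0,0,0.03,0],[0,0,0.03,0],[0,0,0.03,0],[0,0,0.03,0],[0,0,0.02,0],[0,0,0.015,0],[0,0,0.008,0],[0,0,0,0],[0,0,0,0]])

```text
t: 3.35
eef_pos: [0.5663, -0.0589, 0.2274]
tool_rot: [0.0, 1.0, -0.019, 0.001]
contact_force: [0.0, -0.1, 0.2]
gripper_width: 0.585
```

Request:
play_rows(commands=[[0,0,0,0],[0,0,0,0],[0,0,0,0],[0,0,0,0],[0,0,0,0],[0,0,0,0],[0,0,0,0],[0,0,0,0]], claw=0.0, force=25)

```text
t: 4.15
eef_pos: [0.5663, -0.0589, 0.2277]
tool_rot: [0.0, 1.0, -0.019, 0.001]
contact_force: [-0.8, -0.3, 6.7]
gripper_width: 0.222
```

The opening is 19 mm, so the 20 mm grip is held. I'm sliding it outwards along tool +y.

Request:
play_rows(commands=[[0,0.002,0,0],[0,0.004,0,0],[0,0.004,0,0],[0,0.004,0,0],[0,0.004,0,0],[0,0.004,0,0],[0,0.003,0,0],[0,0.001,0,0],[0,0.001,0,0],[0,0,0,0],[0,0,0,0],[0,0,0,0]])

```text
t: 5.35
eef_pos: [0.5654, -0.0842, 0.2277]
tool_rot: [-0.001, 1.0, -0.019, 0.001]
contact_force: [-0.4, 3.8, 5.3]
gripper_width: 0.226
```

Request:
play_rows(commands=[[0,0.001,0,0],[0,0.001,0,0],[0,0.001,0,0],[0,0,0,0],[0,0,0,0]])

```text
t: 5.85
eef_pos: [0.5654, -0.0849, 0.2277]
tool_rot: [-0.002, 1.0, -0.018, 0.001]
contact_force: [-0.6, 10.1, 5.3]
gripper_width: 0.227
```

It is against the stop: the force rose to 10 N with almost no movement. I'm releasing it and raising.

Request:
play_rows(commands=[[0,0,0,0],[0,0,0,0],[0,0,0,0],[0,0,0,0],[0,0,0,0],[0,0,-0.02,0],[0,0,-0.03,0],[0,0,-0.04,0],[0,0,-0.04,0],[0,0,-0.04,0],[0,0,0,0]], claw=0.05)

```text
t: 6.95
eef_pos: [0.5663, -0.0889, 0.4027]
tool_rot: [0.001, 1.0, -0.02, 0.005]
contact_force: [0.6, 0.1, 0.3]
gripper_width: 0.588
```

Run:
```python
from h import *
plan(.5703,.0935,.390,-92.25)
c=cam('top');cv2.imwrite('pics/t2.png',c['frame'])
W=world(c);f=c['frame'];h=cv2.cvtColor(f,cv2.COLOR_BGR2HSV)
c=cam('wrist');cv2.imwrite('pics/w2.png',c['frame'])
W=world(c);f=c['frame'];h=cv2.cvtColor(f,cv2.COLOR_BGR2HSV)
z=W[...,2];hue,s,v=h[...,0].astype(int),h[...,1],h[...,2]
m=(hue>18)&(hue<35)&(s>130)&(z>.074)&(z<.083);p=W[m]
if len(p):print('yel',cv2.minAreaRect(p[:,:2].astype(np.float32)),len(p))
m=(np.hypot(W[...,0]-.57,W[...,1]-.09)<.06)&(z>.147)&(z<.156);p=W[m]
if len(p):print('handle',cv2.minAreaRect(p[:,:2].astype(np.float32)),p.mean(0),len(p))
```

```text
t 6.95 pos [ 0.5663 -0.0889  0.4027] z [ 0.0104 -0.0013 -0.9999] jawang -92.26 w 0.5882182665386183 q [ 0.3   0.33 -0.31  1.79  0.12  1.03 -1.67]
tool shift [-0.0034 -0.1824  0.0125] turn -0.01 xaxis [ 0.9992 -0.0394  0.0105]
yel ((0.5659595131874084, -0.0829550102353096), (0.018869269639253616, 0.014251201413571835), 87.72627258300781) 224
handle ((0.5703739523887634, 0.0939614474773407), (0.017411241307854652, 0.08589805662631989), 87.73454284667969) [0.57305478 0.09234971 0.15002085] 2329
```

View pics/w2.png

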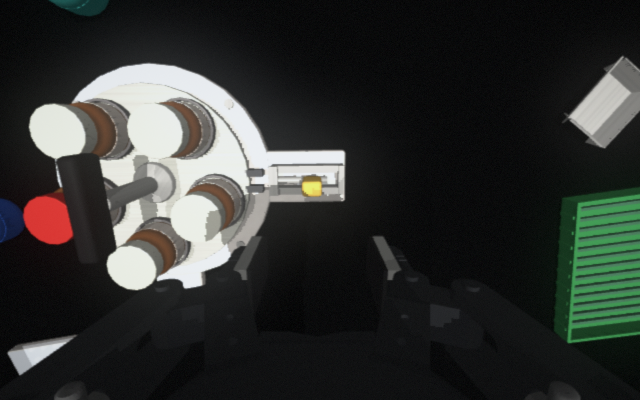

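The lock grip, at (312,187) px, has moved out 24.7 mm. Next I'm moving over the handle.

Request:
play_rows(commands=[[0,-0.02,0,0],[-0.001,-0.036,0,0],[-0.001,-0.036,0,0],[-0.001,-0.036,0,0],[0,-0.036,0,0],[0,-0.018,0.01,0],[0,0,0.01,0],[0,0,0,0],[0,0,0,0]])

```text
t: 7.95
eef_pos: [0.5687, 0.0913, 0.3755]
tool_rot: [0.001, 1.0, -0.021, -0.001]
contact_force: [0.1, 0.0, -0.4]
gripper_width: 0.585
```

```bash
python3 -c "
from h import *
plan(.5704,.0938,.294,-92.25)"
```

```text
t 7.95 pos [0.5687 0.0913 0.3755] z [-0.0023 -0.0013 -1.    ] jawang -92.35 w 0.5849139741381338 q [ 0.03  0.37 -0.37  1.81  0.16  0.99 -2.02]
tool shift [ 0.0018 -0.0027  0.0815] turn -0.1 xaxis [ 0.9992 -0.0411 -0.0023]
```

Request:
play_rows(commands=[[0.002,-0.0025,0.02,0],[0,0,0.025,0],[0,0,0.02,0],[0,0,0.012,0],[0,0,0.005,0],[0,0,0,0],[0,0,0,0]])

```text
t: 8.65
eef_pos: [0.5713, 0.0955, 0.2956]
tool_rot: [-0.0, 1.0, -0.02, 0.001]
contact_force: [-0.2, 0.1, -0.4]
gripper_width: 0.589
```

Request:
play_rows(commands=[[0,0,0,0],[0,0,0,0],[0,0,0,0],[0,0,0,0],[0,0,0,0],[0,0,0,0],[0,0,0,0],[0,0,0,0]], claw=0.0, force=40)

```text
t: 9.45
eef_pos: [0.5712, 0.0936, 0.2956]
tool_rot: [0.001, 1.0, -0.02, 0.0]
contact_force: [-1.3, -5.7, 6.6]
gripper_width: 0.185
```

The handle is held at 15.8 mm opening. Next I'm turning the carousel 72° counter-clockwise from above, which is negative about tool z.

Request:
play_rows(commands=[[0,0.0015,0,0],[0,0,0,-1],[0,0,0,-2],[0,0,0,-3],[0,0,0,-4],[0,0,0,-5],[0,0,0,-5],[0,0,0,-5],[0,0,0,-5],[0,0,0,-5],[0,0,0,-5],[0,0,0,0]])

```text
t: 10.65
eef_pos: [0.5708, 0.0941, 0.2956]
tool_rot: [0.0, 0.946, 0.325, 0.0]
contact_force: [-3.3, -1.1, 6.8]
gripper_width: 0.182
```

```bash
python3 -c "
from h import *
plan(.5704,.0938,.2956,-20.2)"
```

```text
t 10.65 pos [0.5708 0.0941 0.2956] z [ 6.e-04 -2.e-04 -1.e+00] jawang -52.07 w 0.18155182062221834 q [ 0.13  0.5  -0.52  1.86  0.32  0.86 -1.45]
tool shift [-0.0005 -0.      0.    ] turn -31.87 xaxis [7.887e-01 6.147e-01 3.000e-04]
```

Request:
play_rows(commands=[[0,0,0,-2],[0,0,0,-4],[0,0,0,-5],[0,0,0,-5],[0,0,0,-5],[0,0,0,-4],[0,0,0,-3],[0,0,0,-2],[0,0,0,-1],[0,0,0,-0.9],[0,0,0,0],[0,0,0,0],[0,0,0,0],[0,0,0,0]])

```text
t: 12.05
eef_pos: [0.5704, 0.0946, 0.2956]
tool_rot: [0.0, 0.821, 0.572, -0.0]
contact_force: [-4.1, -1.0, 8.5]
gripper_width: 0.179
```

Run:
```python
from h import *
plan(.5704,.0938,.2956,-20.2)
for n in ['top','wrist','scene']:
    c=cam(n);cv2.imwrite(f'pics/{n}3.png',c['frame']);W=world(c)
    h=cv2.cvtColor(c['frame'],cv2.COLOR_BGR2HSV);z=W[...,2];hue,s=h[...,0].astype(int),h[...,1]
    near=np.hypot(W[...,0]-.57,W[...,1]-.09)<.2
    m=near&((hue<8)|(hue>172))&(s>140)&(z>.099)&(z<.106);p=W[m]
    if len(p): 
        d=p.mean(0)[:2]-[.5704,.0938];a=np.radians(-2.25)
        print(n,'red',p.mean(0),len(p),'base', d@[np.cos(a),np.sin(a)],d@[-np.sin(a),np.cos(a)])
    m=near&(hue>18)&(hue<35)&(s>130)&(z>.074)&(z<.085);p=W[m]
    if len(p): print('yel',p.mean(0))
c=cv2.imread('pics/top3.png');cv2.imwrite('pics/top3z.png',cv2.resize(c[130:250,200:380],None,fx=4,fy=4,interpolation=cv2.INTER_CUBIC))
```

```text
t 12.05 pos [0.5704 0.0946 0.2956] z [-2.e-04 -3.e-04 -1.e+00] jawang -20.28 w 0.178918354022949 q [ 0.22  0.53 -0.65  1.85  0.4   0.89 -0.97]
tool shift [-0.0007  0.0003  0.    ] turn -0.08 xaxis [ 3.466e-01  9.380e-01 -3.000e-04]
top red [0.49401232 0.09293576 0.10203073] 62 base -0.076294853739025 -0.0038625411630531167
yel [ 0.56062637 -0.08324004  0.07844569]
wrist red [0.4996775  0.10392719 0.10064197] 3021 base -0.07106557064907613 0.0073428250406794154
scene red [0.50498966 0.11683882 0.10034774] 2 base -0.06626441082325198 0.020453055914891417
yel [ 0.56654756 -0.08287312  0.07809448]
```

View pics/top3z.png

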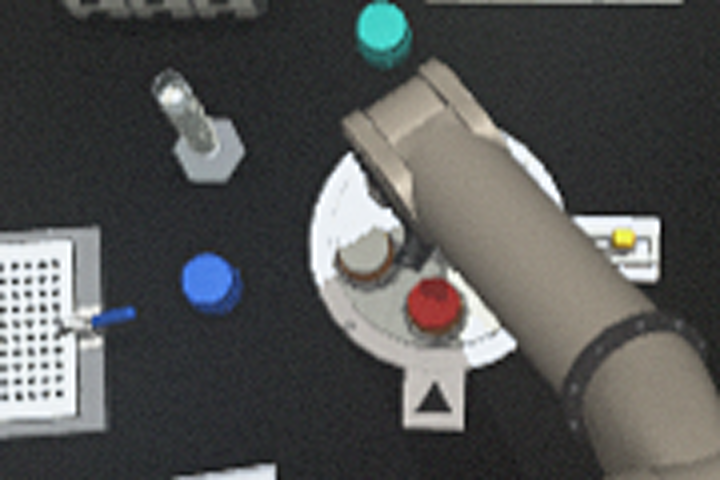

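View pics/scene3.png

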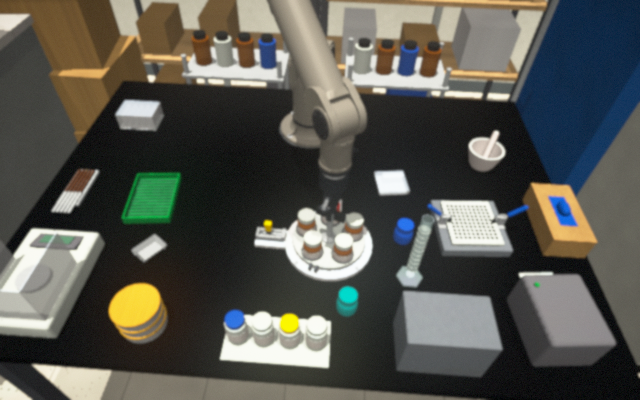

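View pics/wrist3.png

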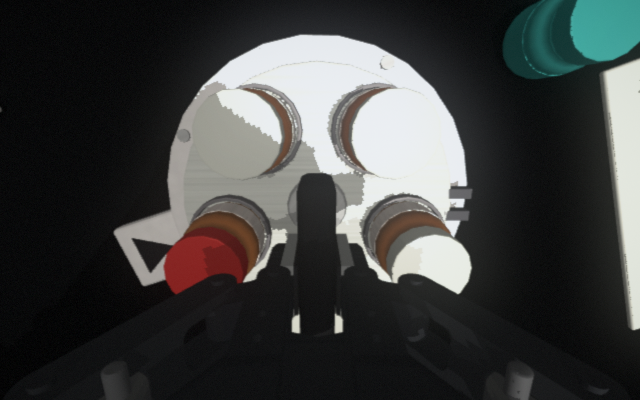

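Run:
```python
from h import *
from scipy.optimize import least_squares
c=cam('wrist');W=world(c);z=W[...,2];d=np.hypot(W[...,0]-.5704,W[...,1]-.0938)
h=cv2.cvtColor(c['frame'],cv2.COLOR_BGR2HSV);s=h[...,1];hue=h[...,0].astype(int);v=h[...,2]
lid=(abs(z-.1015)<.004)&(d<.11)&(d>.04)&(v>60)
k,lab,st,ce=cv2.connectedComponentsWithStats(lid.astype(np.uint8))
for i in range(1,k):
    if st[i,4]<500: continue
    p=W[lab==i][:,:2].astype(np.float32);hu=cv2.convexHull(p)[:,0]
    (x,y),r=cv2.minEnclosingCircle(p);print(x,y,r,'angle from axis',np.degrees(np.arctan2(y-.0938,x-.5704)),np.hypot(y-.0938,x-.5704),'hue',np.median(hue[lab==i]))
m=(d<.06)&(z>.147)&(z<.156)&(W[...,0]>.5704+.0);p=W[m][:,:2].astype(np.float32);print(cv2.minAreaRect(p),len(p))
print(sensors.get_obs()['contact_force'],sensors.get_obs()['t'])
```

```text
0.5502480864524841 0.16338559985160828 0.024169286713004112 angle from axis 106.15095848665815 0.07244484333846475 hue 30.0
0.629659116268158 0.1343211531639099 0.024229276925325394 angle from axis 34.36416857710303 0.07178862524534167 hue 103.0
0.49832624197006226 0.09748440235853195 0.024213721975684166 angle from axis 177.07359359465687 0.07216786970181102 hue 1.0
0.6271060109138489 0.050385914742946625 0.02442021667957306 angle from axis -37.437645138113176 0.07141676604599402 hue 45.0
((0.5817041993141174, 0.10418885201215744), (0.06367241591215134, 0.02256120555102825), 89.93444061279297) 3954
[-5.40396863 -0.90282017  7.69154651] 12.25
```

The fitted circle puts the red lid at 177.1° (front is 177.75°), which is about 1 mm off the centre line. I'm handing in with the handle held.

```bash
python3 -c "
from station import *
from station import bot
print(bot.hand_in())"
```

```text
the job is handed in; nothing more can be done
None
```

I opened the transport lock, turned the carousel 72° counter-clockwise, and handed the job in with the gripper still closed on the centre handle. No verdict is reported, so these are my own last checks:

- **Lock:** after release the wrist camera showed the grip moved out about 24.7 of 25 mm. The force had risen to 10 N at the end stop. A last look after the turn showed it still out.
- **Red jar:** circle fits in the wrist picture put it at 177.1°, against 177.75° for the front. That is about 1 mm off the centre line, 72 mm from the axis.
- **Handle:** the fingers stopped on it at about 15 mm opening, for a 16 mm bar, with the grip set to 40 N.
- **Jars and worktop:** the last pictures show the jars upright in their wells. The three other white lids not hidden by the gripper measured at the right height and place. I saw nothing else on the worktop moved, by eye only. The run took about 12 s of the 54 s allowed.

**Disagreement:** rough averages of the red lid's sideways position gave −4 mm (top camera), +7 mm (wrist) and +20 mm (scene, from only 2 pixels). Those were probably thrown off by parts of the lid being hidden, so I relied on the circle fit.

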